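Lock the carving turntable

TASK

Lock the carver's turntable so that the stone cannot swing: push the black lock knob fully home towards the turntable, and rock the turntable by its upright steel post until the sprung lock teeth drop fully into mesh with the toothed wheel. Leave the mallet, the chisel and the stone offcut lying where they are.

Things in the scene. Friction and masses are not known exactly. Their poses are not given: they have to be found in the camera images.
- turntable_board: Fixed grey board of the carving turntable, 18 mm thick; origin on the work surface, on the turntable's vertical axis. It reaches 130 mm from the origin in x either way and in +y, and 250 mm in -y. The lock lies on its -y side and moves along its +y, towards the axis; the steel post stands on its -x side. Dark guide blocks (top z = 52 mm) flank the lock, 35 mm either side of its centre line.
- wheel_center (a point): Centre of the dark cast wheel with 18 blunt teeth, one each 20 degrees (tips at radius 107 mm, 14 mm wide, 20 mm deep, z = 31 to 47 mm). It turns stiffly about the vertical axis (about 0.25 N m, 80 degrees either way); stays where left. The lock teeth enter only where they face gaps: at the start the nearest gap is at most 17 degrees away either way. Meshed: 2 degrees of play.
- stone_top (a point): Top of the pale stone fixed on the turntable's round wooden top (radius 88 mm, upper face z = 58 mm) and turning with it. The stone is 148 mm long along the board's y and spans x = -20 to +64 mm from the axis, up to z = 143 mm.
- handle_top (a point): Centre of the top of the upright steel post (diameter 20 mm, free from z = 58 to 133 mm, 76 mm from the turntable's axis) on the wooden top, on the board's -x side; push it sideways, along the circle about the axis, to rock the turntable (4 to 7 N; 15 to 20 mm/s is slow enough: the teeth face the gaps for 4 mm of the post's travel). It stands in line with one of the wheel's teeth.
- knob_top (a point): Centre of the top of the black lock knob: upright, z = 86 to 131 mm, diameter 20 to 32 mm (32 mm at z = 116 mm), on a 20 mm steel stem (z = 46 to 86 mm) on a steel carriage 50 x 36 mm. It is 198 mm from the turntable's axis when pulled out, on the board's -y side, and 170 mm when home. Its outer side is free for pushing.
- lock_knob (a joint): Travel of the lock knob and its carriage in m along the board's +y: 0 pulled out, 0.028 fully home (end stop). It stays where it is left by friction; takes about 7 N to move and up to 12 N once the lock teeth butt.
- lock_dog (a joint): How far the toothed dog (two steel teeth, carried by the knob's carriage) is pressed back against its spring, in m: 0 fully sprung forward, 0.022 at most. With the knob home it reads about 0.012 while its teeth butt on the wheel's teeth and returns to 0 as they drop into the gaps (12 mm deep). The spring presses with 3 to 5 N.
- dog_tip (a point): Point midway between the tips of the dog's two teeth, on their top face (z = 46 mm): 123 mm from the turntable's axis when the knob is pulled out, 95 mm when the lock is in full mesh.
- mallet: Loose carver's mallet lying on the work surface, 225 mm long along its x, steel head 60 mm in diameter; origin under the head's inner end, handle to -x. A bystander.
- chisel: Loose steel stone chisel lying flat, 185 mm long along its x, 26 mm wide at the blade, origin on the underside about its middle. A bystander.
- offcut: Loose pale stone offcut, 75 x 60 x 45 mm, origin at the centre of its underside. A bystander.

How it is judged:
By the outcome, as a careful person would: the job done as asked, in the order asked, and still so for the second after the job is handed in, with the robot touching nothing.
It also fails if it takes over 42 s, if anything falls off the work surface, if the arm or the gripper's body presses on something with over 40 N, if the wrist force passes 120 N, or if a joint passes its speed limit or range.

ROBOT

A 6-joint arm with a two-finger parallel gripper is mounted at the origin on the work surface. World frame = base frame: x ahead of the robot, y to its left, z up, the work surface at z = 0. Lengths are in m, angles in rad, forces in N, time in s.
With the tool pointing down it reaches from about 0.375 to 0.975 m from the base axis. Payload 3.8 kg.
Tool frame: the origin (TCP) lies at the very end of the fingers, on their centre line; the grasp point (between the pads) lies 19 mm behind it; z points along the fingers, y is the line along which they close (so a half turn about z gives the same grasp; the last joint's range is limited). The gripper opens to 85 mm and grips with 20 to 120 N. Pads are 22 mm wide; open, the fingers measure 114 mm over their backs; the gripper's body (76 mm by 85 mm) begins 54 mm behind the grasp point. The pads swing forward as they close: fully open they stand 13 mm farther back than shut.
Start: joints at [-1.241, 0.264, 1.604, -0, 1.274, -0.037], TCP at [0.242, -0.63, 0.231] pointing down, gripper open.
Joint ranges: [-2.63, 2.63], [-0.94, 2.18], [0.31, 2.57], [-1.31, 4.45], [0, 2.66], [-2.55, 2.55]. Speed limits (rad/s): [2.57, 2.57, 3.14, 3.14, 3.14, 3.14].

INTERFACE

Orientations are given as a unit quaternion [x, y, z, w].
In Python, from plant import arm gives the robot as it stands.
- The arm moves only by the shell command python3 -m pendant 'ROWS' [FORCE]. ROWS is JSON, a list that holds one entry, the list of rows, each a list of 5 numbers: the shift along the tool's x, y, z in mm, then the turn about the tool's z in rad, then the opening, from -1 (shut) to 1 (fully open). A call has 1 to 8 rows; each row is the pose to reach, as a shift and turn from the pose commanded when the call began, along the tool's axes at that moment; what a row does not reach only later rows make up. A row lasts 1/8 s, in which the tool goes at most 62.5 mm and 10.7 degrees, less where a joint would pass 70% of its speed; a pose out of reach is approached as far as the arm can. A call with a gripper value outside its range is refused whole. The fingers move at their own pace and stop on an object; FORCE is the grip in N (left out, the last holds). Time passes only in rows, so rows that repeat a pose let the fingers close. It gives the time, the measured TCP pose, the force, the opening and the grip force at its end, in the units of the state.
- arm.state(): the state, without advancing time (a new reading comes with each control period).
- arm.snapshot(name): name is "scene" or "top" or "wrist"; returns a dict with "img" (384x512x3 uint8, red, green, blue), "range_z" (384x512 float32, m along the optical axis (not along the pixel's ray), 0 where there is no reading), "mtx" (3x3 intrinsics, pixels), "cam_to_world" (4x4, takes a point from camera to world coordinates). Camera axes: x right, y down, z forward; pixel columns grow to the right and rows downward; lengths in m; the calibration is good to about 2 mm. The wrist camera is an equidistant fisheye: a pixel r from the principal point sees the ray r / f radians off the axis. A picture is of the moment at which its call begins.
- arm.close_job(): hands the job in; it is judged then, once.
The state is a dict: "t": time; "q": joint angles; "qvel": joint speeds; "joint_efforts": joint torques, N m; "ee_pos": TCP position; "ee_rot": TCP orientation; "force": force on the tool from outside, world axes, zero at the start; "torque": the same for the moment, N m; "width": finger opening in m; "grasp_force": force on a finger pad.
Only numpy, scipy, OpenCV 4.12 (cv2) and the standard library are available. Lean on these libraries where they do the work, as an engineer would, in place of code of your own. Each camera call takes 0.05 s, during which the arm holds its last target. There are 200 camera calls.

## Working session

There is one attempt and no reset: what is moved stays moved. The work goes in short steps, Python scripts to look and compute and a shell command to move; the robot and the scene stay as the last step left them, time stands still between calls to the robot, and variables do not carry over. Pictures are saved under pics/ and viewed, at most 10 in all, crops included, and the job is handed in when it is done.

```bash
mkdir -p pics; ls
cat > h.py <<'E'
import numpy as np,cv2
from plant import arm
def snap(n,f):
    s=arm.snapshot(n); cv2.imwrite(f'pics/{f}.png',s['img'][:,:,::-1]); np.savez(f'{f}.npz',**s); return s
def cloud(s):
    z=s['range_z'];K=s['mtx'];v,u=np.mgrid[:384,:512]
    p=np.stack([(u-K[0,2])/K[0,0]*z,(v-K[1,2])/K[1,1]*z,z],-1)
    T=s['cam_to_world'];return p@T[:3,:3].T+T[:3,3]
E
python3 - <<'E'
from h import *
print(arm.state())
for n in('scene','top'): snap(n,n+'0')
a=[cv2.imread(f'pics/{n}0.png') for n in('scene','top')]
E
```

```text
pics
{'t': 0.0, 'q': array([-1.24091228e+00,  2.64748645e-01,  1.60540370e+00, -2.80286551e-05,
        1.27366224e+00, -3.69202334e-02]), 'qvel': array([ 2.21029840e-04, -1.08322776e-04, -6.45514069e-05,  5.76918043e-04,
       -1.66919655e-03,  2.53013167e-03]), 'joint_efforts': array([-1.04717976e-03, -5.15119064e+01, -3.67315471e+01, -1.42605204e-04,
        1.27992526e-02, -2.43793657e-06]), 'ee_pos': array([ 0.24181714, -0.62941241,  0.229949  ]), 'ee_rot': array([ 9.83227558e-01,  1.82379644e-01, -1.75407270e-04, -1.09711318e-03]), 'force': array([ 0.53624062, -0.04213609, -0.35291037]), 'torque': array([-0.04346605, -0.04005171, -0.02933594]), 'grasp_force': 0.0, 'width': 0.08543238825883645}
```

View pics/top0.png

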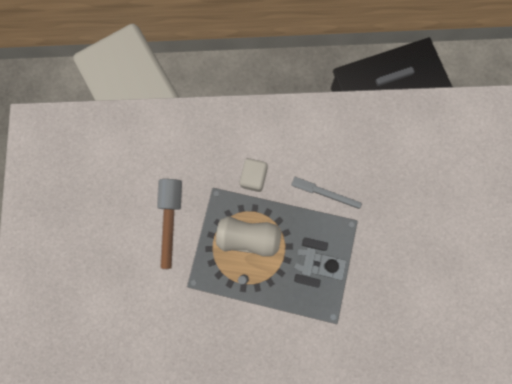

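View pics/scene0.png

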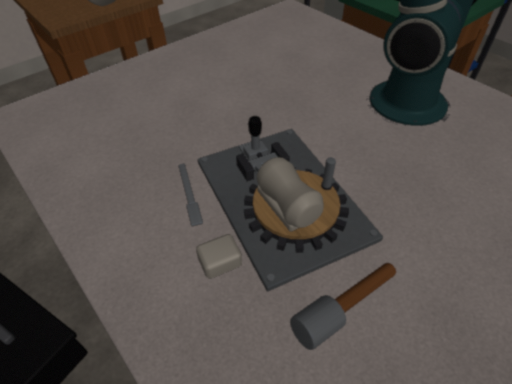

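The top view shows the wheel centre at about (249,247), the knob at (332,266) and the post at (243,279). The mallet, chisel and offcut are all clear of the board.

```bash
cat > m.py <<'E'
from h import *
import sys
def meas(tag):
    T=np.load(f'top{tag}.npz');S=np.load(f'scene{tag}.npz')
    P=np.concatenate([cloud(T).reshape(-1,3),cloud(S).reshape(-1,3)])
    C=np.concatenate([T['img'].reshape(-1,3),S['img'].reshape(-1,3)]).astype(int)
    return P,C,cloud(T),cloud(S)
if __name__=='__main__':
    P,C,ct,cs=meas('0')
    T=np.load('top0.npz')['cam_to_world'];print(T.round(3))
    for n,u,v in(('wood',249,270),('knob',332,266),('post',243,279),('c1',213,190),('c2',357,215),('c3',337,319),('c4',190,294),('offcut',253,174),('chis',327,192),('mallet',170,194),('mh',167,266)):
        print(n,ct[v,u].round(3))
    for n,u,v in(('knob',255,122),('post',330,161)): print(n,cs[v,u].round(3))
    # wood disc
    m=(abs(P[:,2]-.058)<.004)&(C[:,0]-C[:,2]>40)
    ( x,y),r=cv2.minEnclosingCircle(P[m][:,:2].astype(np.float32));print('wood',x,y,r,m.sum())
    m=(abs(ct[...,2]-.018)<.006); m[:180]=0
    q=ct[m][:,:2].astype(np.float32);q=q[np.hypot(*(q-[x,y]).T)<.32]
    print('board',cv2.minAreaRect(q))
E
python3 m.py
```

```text
[[-0.024 -0.985  0.17   0.483]
 [-0.999  0.03   0.031  0.047]
 [-0.036 -0.169 -0.985  1.04 ]
 [ 0.     0.     0.     1.   ]]
wood [0.477 0.092 0.056]
knob [ 0.482 -0.094  0.13 ]
post [0.459 0.102 0.134]
c1 [0.682 0.182 0.018]
c2 [ 0.609 -0.186 -0.003]
c3 [ 0.355 -0.117  0.016]
c4 [0.421 0.244 0.002]
offcut [0.715 0.077 0.043]
chis [ 0.668 -0.11   0.015]
mallet [0.667 0.283 0.059]
mh [0.492 0.296 0.029]
knob [ 0.492 -0.085  0.129]
post [0.463 0.107 0.134]
wood 0.5338150858879089 0.09303747117519379 0.08888562023639679 3827
board ((0.5625487565994263, 0.06748910248279572), (0.46740075945854187, 0.3317623734474182), 75.17753601074219)
```

```bash
cat > fit.py <<'E'
from h import *
from scipy.optimize import least_squares
def circ(p,r,w):
    f=lambda c:np.hypot(*(p-c).T)-r
    return least_squares(f,w,loss='soft_l1',f_scale=.002).x
def go(tag):
    k=[];h=[];r={}
    for n in('top','scene'):
        d=np.load(f'{n}{tag}.npz');P=cloud(d);C=d['img'].astype(int)
        near=lambda c,R:np.hypot(P[...,0]-c[0],P[...,1]-c[1])<R
        m=near((.46,.1),.06)&(P[...,2]>.075)&(P[...,2]<.128)&(np.hypot(P[...,0]-.535,P[...,1]-.092)>.05)
        t=near((.46,.1),.06)&(P[...,2]>.129)&(P[...,2]<.139)&(np.hypot(P[...,0]-.535,P[...,1]-.092)>.05)
        kt=near((.487,-.09),.05)&(P[...,2]>.126)&(P[...,2]<.136)
        ks=near((.487,-.09),.05)&(P[...,2]>.108)&(P[...,2]<.124)
        for l,mm,rad,g in(('postside',m,.01,(.458,.105)),('posttop',t,0,0),('knobtop',kt,0,0),('knobside',ks,.0155,(.487,-.09))):
            p=P[mm][:,:2]
            if len(p)>3: print(n,l,len(p),circ(p,rad,g).round(4) if rad else ((p.max(0)+p.min(0))/2).round(4), p.mean(0).round(4))
    return
if __name__=='__main__':
    import sys;go(sys.argv[1])
    d=np.load('top0.npz');P=cloud(d);C=d['img'].astype(int)
    w=(abs(P[...,2]-.058)<.005)&(C[...,0]-C[...,2]>40);w[:205]=0
    c,rr=cv2.minEnclosingCircle(P[w][:,:2].astype(np.float32));print('wood top',c,rr)
    # board: colour segmentation, intersect with z=.018 plane
    T=d['cam_to_world'];K=d['mtx'];v,u=np.mgrid[:384,:512]
    b=(C.sum(-1)<240)&(v>180)&(v<330)&(u>185)&(u<370)
    n,l,s,_=cv2.connectedComponentsWithStats(b.astype(np.uint8));b=l==1+s[1:,4].argmax()
    ray=np.stack([(u-K[0,2])/K[0,0],(v-K[1,2])/K[1,1],np.ones_like(u)],-1)@T[:3,:3].T
    Q=T[:3,3]+ray*((.018-T[2,3])/ray[...,2])[...,None]
    (bx,by),sz,a=cv2.minAreaRect(Q[b][:,:2].astype(np.float32));print('board',bx,by,sz,a)
    q=Q[b][:,:2]; # model fit over angle: origin = rect centre + 60 mm along +y
    for a_ in (90-a,):
        dy=np.array([np.sin(np.radians(a_)),np.cos(np.radians(a_))]);print('ydir',dy,'origin',np.array([bx,by])+.06*dy)
E
python3 fit.py 0
python3 - <<'E'
import cv2
i=cv2.imread('pics/top0.png')[180:330,180:370];j=cv2.imread('pics/scene0.png')[100:290,180:400]
import numpy as np
cv2.imwrite('pics/c0.png',cv2.resize(i,None,fx=4,fy=4,interpolation=3))
E
```

```text
top postside 10 [0.4571 0.1057] [0.4622 0.0999]
top posttop 60 [0.4565 0.1054] [0.4572 0.1054]
top knobtop 103 [ 0.4831 -0.0947] [ 0.4831 -0.0948]
top knobside 38 [ 0.4829 -0.0957] [ 0.4826 -0.091 ]
scene postside 183 [0.4589 0.1048] [0.4655 0.1092]
scene posttop 66 [0.4606 0.1057] [0.4614 0.1064]
scene knobtop 80 [ 0.4859 -0.0951] [ 0.4865 -0.0932]
scene knobside 82 [ 0.4847 -0.0959] [ 0.4927 -0.0868]
wood top (0.5320122838020325, 0.09261967241764069) 0.0875619500875473
board 0.5374721884727478 -0.07161077857017517 (0.0614599846303463, 0.021595248952507973) 75.2252426147461
ydir [0.25501978 0.96693584] origin [ 0.55277338 -0.01359463]
```

View pics/c0.png

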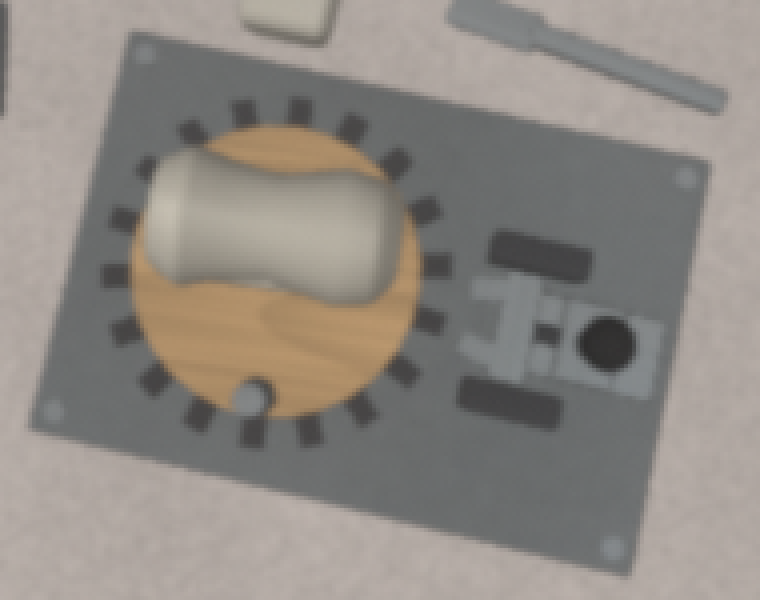

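The dog's two teeth straddle one pitch, so mesh needs a wheel tooth on the board's -y line. The post is at about 185° in board axes, so it has to move about 5° (6.5 mm) towards the lock side. Now I'll approach the outer side of the knob with the fingers shut.

```bash
python3 -m pendant '[[[40,-38,0,0.08,-1],[80,-76,0,0.16,-1],[120,-114,0,0.24,-1],[160,-152,0,0.32,-1],[200,-190,0,0.4,-1],[240,-228,0,0.48,-1],[280,-266,0,0.55,-1],[320,-304,0,0.623,-1]]]'
cat > where.py <<'E'
from h import *
from scipy.spatial.transform import Rotation as R
import sys
s=arm.state();A=R.from_quat(s['ee_rot']).as_matrix()
print('t',round(s['t'],2),'tcp',s['ee_pos'].round(4),'x',A[:,0].round(3),'y',A[:,1].round(3),'F',s['force'].round(1),'w',round(s['width'],4),'q6',s['q'][5].round(2))
if len(sys.argv)>3: print('move mm',((np.array(list(map(float,sys.argv[1:4])))-s['ee_pos'])@A*1e3).round(1))
E
python3 where.py .4686 -.1534 .1
```

```text
t: 1.1
ee_pos: [0.432, -0.2298, 0.231]
ee_rot: [0.992, -0.129, -0.0, -0.0]
force: [-0.0, -0.8, 0.3]
width: 0.0005
grasp_force: 0.0
t 1.1 tcp [ 0.432  -0.2298  0.231 ] x [ 0.967 -0.256 -0.   ] y [-0.256 -0.967 -0.   ] F [-0.  -0.8  0.3] w 0.0005 q6 1.29
move mm [ 15.9 -83.2 131. ]
```

```bash
python3 -m pendant '[[[8,-40,20,0,-1],[16,-83,50,0,-1],[16,-83,90,0,-1],[16,-83,131,0,-1],[16,-85,131,0,-1],[16,-90,131,0,-1],[16,-95,131,0,-1],[16,-98,131,0,-1]]]'; python3 where.py
```

```text
t: 2.1
ee_pos: [0.4734, -0.1409, 0.102]
ee_rot: [0.992, -0.128, 0.002, 0.0]
force: [0.0, -0.4, -0.4]
width: -0.0002
grasp_force: 0.0
t 2.1 tcp [ 0.4734 -0.1409  0.102 ] x [ 0.967 -0.253  0.003] y [-0.253 -0.967  0.   ] F [ 0.  -0.4 -0.4] w -0.0002 q6 1.49
```

```bash
for r in 1; do python3 -m pendant '[[[-1,-4,0,0,-1],[-1,-8,0,0,-1],[-1,-12,0,0,-1],[-1,-16,0,0,-1],[-1,-20,0,0,-1],[-1,-24,0,0,-1],[-1,-28,0,0,-1],[-1,-32,0,0,-1]]]'; done; python3 where.py
```

```text
t: 3.1
ee_pos: [0.4788, -0.1112, 0.1003]
ee_rot: [0.992, -0.127, -0.0, 0.002]
force: [-3.3, -10.1, 0.7]
width: -0.0002
grasp_force: 5.4
t 3.1 tcp [ 0.4788 -0.1112  0.1003] x [ 0.968 -0.252 -0.   ] y [-0.252 -0.968  0.004] F [ -3.3 -10.1   0.7] w -0.0002 q6 1.55
```

```bash
python3 -m pendant '[[[0,-3,0,0,-1],[0,-6,0,0,-1],[0,-9,0,0,-1],[0,-12,0,0,-1]]]'; python3 where.py;  python3 -m pendant '[[[0,-2,0,0,-1],[0,-4,0,0,-1],[0,-6,0,0,-1]]]'; python3 where.py
```

```text
t: 3.6
ee_pos: [0.4815, -0.1006, 0.1002]
ee_rot: [0.992, -0.127, -0.001, 0.003]
force: [-4.4, -10.9, 0.4]
width: -0.0005
grasp_force: 5.8
t 3.6 tcp [ 0.4815 -0.1006  0.1002] x [ 0.968 -0.252 -0.   ] y [-0.252 -0.968  0.005] F [ -4.4 -10.9   0.4] w -0.0005 q6 1.58
t: 3.98
ee_pos: [0.482, -0.0988, 0.1004]
ee_rot: [0.992, -0.126, -0.001, 0.007]
force: [-9.5, -30.9, 1.4]
width: 0.0001
grasp_force: 15.8
t 3.98 tcp [ 0.482  -0.0988  0.1004] x [ 0.968 -0.249 -0.   ] y [-0.249 -0.968  0.014] F [ -9.5 -30.9   1.4] w 0.0001 q6 1.59
```

The force jumped to 32 N, so the knob is at its end stop. Next I'll retreat, lift and look.

```bash
python3 -m pendant '[[[0,10,0,0,-1],[0,25,0,0,-1],[0,30,-50,0,-1],[-40,50,-100,0,-1],[-60,70,-110,0,-1],[-60,70,-110,0,-0.1],[-60,70,-110,0,-0.1]]]'; python3 where.py
python3 - <<'E'
from h import *
for n in('scene','top'): snap(n,n+'1')
a=cv2.imread('pics/top1.png')[180:330,180:370];b=cv2.imread('pics/scene1.png')[100:250,180:370]
cv2.imwrite('pics/c1.png',cv2.resize(np.hstack([a,b]),None,fx=2.1,fy=2.1,interpolation=3))
E
python3 fit.py 1 | grep -v board
```

```text
t: 4.85
ee_pos: [0.4081, -0.1445, 0.2099]
ee_rot: [0.992, -0.128, 0.0, -0.0]
force: [-0.6, 0.0, 0.3]
width: 0.0357
grasp_force: 0.0
t 4.85 tcp [ 0.4081 -0.1445  0.2099] x [ 0.967 -0.254  0.   ] y [-0.254 -0.967 -0.001] F [-0.6  0.   0.3] w 0.0357 q6 1.43
top postside 11 [0.4571 0.1057] [0.4624 0.0997]
top posttop 61 [0.4565 0.1043] [0.457 0.105]
top knobtop 107 [ 0.4891 -0.072 ] [ 0.489  -0.0713]
top knobside 36 [ 0.489  -0.0719] [ 0.488  -0.0679]
scene postside 186 [0.459  0.1048] [0.4655 0.1093]
scene posttop 63 [0.4607 0.1055] [0.4612 0.1062]
scene knobtop 81 [ 0.4922 -0.0711] [ 0.4926 -0.0703]
scene knobside 86 [ 0.4905 -0.0725] [ 0.4983 -0.0636]
wood top (0.5320122838020325, 0.09261967241764069) 0.0875619500875473
ydir [0.25501978 0.96693584] origin [ 0.55277338 -0.01359463]
```

View pics/c1.png

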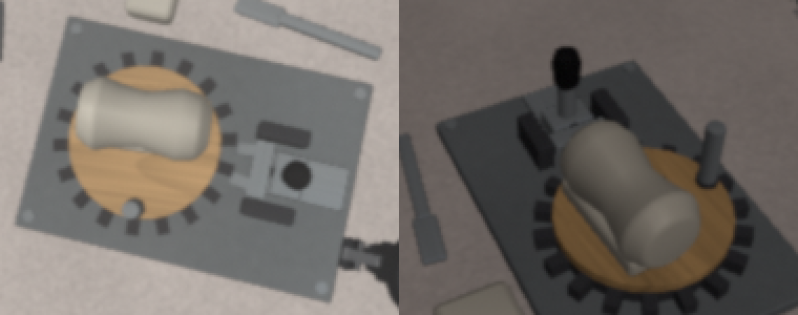

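The knob is 170 mm from the axis, which is home, and the dog teeth butt the wheel at about (235,150) and (230,180) in the left crop. Next is the post.

```bash
python3 where.py .4580 .1053 .088; python3 -m pendant '[[[-3,-60,0,0,-0.1],[-6,-120,0,0,-0.1],[-10,-180,0,0,-0.1],[-15,-254,0,0,-0.1],[-15,-254,0,0,-0.1]]]'; python3 where.py .4580 .1053 .088
```

```text
t 4.95 tcp [ 0.408  -0.1442  0.2093] x [ 0.967 -0.253 -0.002] y [-0.253 -0.967 -0.001] F [ 0.4  0.4 -0.4] w 0.0385 q6 1.43
move mm [ -14.6 -254.   121.5]
t: 5.58
ee_pos: [0.4579, 0.1088, 0.2093]
ee_rot: [0.992, -0.125, -0.001, -0.0]
force: [-0.4, 0.4, -0.7]
width: 0.0382
grasp_force: 0.0
t 5.58 tcp [0.4579 0.1088 0.2093] x [ 0.969 -0.248 -0.002] y [-0.248 -0.969 -0.   ] F [-0.4  0.4 -0.7] w 0.0382 q6 2.0
move mm [  1.2   3.3 121.3]
```

```bash
python3 -m pendant '[[[1,2,30,0,-0.1],[1,2,60,0,-0.1],[1,2,90,0,-0.1],[1,2,121,0,-0.1],[1,2,121,0,-0.1]]]'; python3 where.py
python3 -m pendant '[[[0,2,0,0,-0.1],[0,4,0,0,-0.1],[0,6,0,0,-0.1],[0,8,0,0,-0.1]]]'; python3 where.py
```

```text
t: 6.2
ee_pos: [0.4552, 0.1016, 0.086]
ee_rot: [0.992, -0.128, -0.004, 0.001]
force: [0.3, -0.4, 1.1]
width: 0.0383
grasp_force: 0.0
t 6.2 tcp [0.4552 0.1016 0.086 ] x [ 0.967 -0.254 -0.007] y [-0.254 -0.967  0.004] F [ 0.3 -0.4  1.1] w 0.0383 q6 1.99
t: 6.7
ee_pos: [0.4574, 0.0959, 0.0904]
ee_rot: [0.992, -0.128, 0.001, -0.002]
force: [2.1, 6.5, 0.3]
width: 0.0381
grasp_force: 3.5
t 6.7 tcp [0.4574 0.0959 0.0904] x [ 0.967 -0.254  0.002] y [-0.254 -0.967 -0.003] F [2.1 6.5 0.3] w 0.0381 q6 1.98
```

```bash
for i in 1; do python3 -m pendant '[[[0,2,0,0,-0.1],[0,4,0,0,-0.1]]]' |grep -E 'pos|force'; python3 -m pendant '[[[0,2,0,0,-0.1]]]'|grep -E 'pos|force';python3 -m pendant '[[[0,2,0,0,-0.1]]]'|grep -E 'pos|force'; done
python3 - <<'E'
from h import *
for n in('scene','top'): snap(n,n+'2')
a=cv2.imread('pics/top2.png')[180:330,180:370];b=cv2.imread('pics/scene2.png')[100:250,180:370]
cv2.imwrite('pics/c2.png',cv2.resize(np.hstack([a,b]),None,fx=2.1,fy=2.1,interpolation=3))
E
```

```text
ee_pos: [0.4565, 0.0925, 0.0904]
force: [0.8, 6.4, 1.6]
grasp_force: 3.2
ee_pos: [0.4559, 0.09, 0.0904]
force: [0.7, 3.9, 3.0]
grasp_force: 1.9
ee_pos: [0.4554, 0.0876, 0.0903]
force: [1.6, 3.8, 3.0]
grasp_force: 1.9
```

View pics/c2.png

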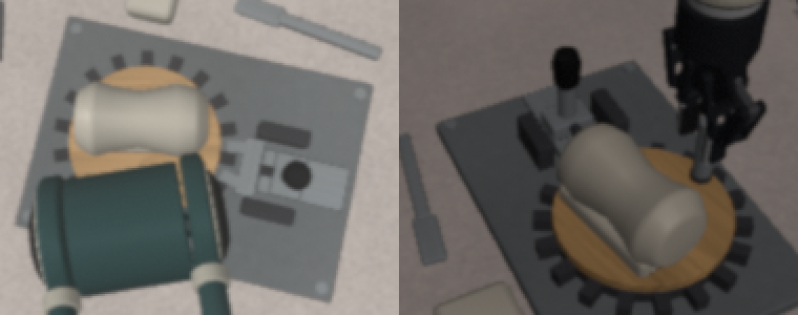

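The dog's crossbar has moved forward: the slot behind it is now open at (266,178). The teeth look dropped in. I'll withdraw and check.

```bash
python3 -m pendant '[[[0,-5,0,0,-0.1],[0,-8,0,0,-0.1],[0,-8,-40,0,-0.1],[0,-8,-80,0,-0.1],[0,-8,-120,0,-0.1],[-20,60,-120,0,-0.1],[-30,120,-120,0,-0.1],[-40,180,-120,0,-1]]]'; python3 where.py
python3 - <<'E'
from h import *
for n in('scene','top'): snap(n,n+'3')
a=cv2.imread('pics/top3.png')[180:330,180:370];b=cv2.imread('pics/top3.png')[220:295,265:360]
cv2.imwrite('pics/c3.png',np.hstack([cv2.resize(a,(380,300),interpolation=3),cv2.resize(b,(380,300),interpolation=3)]))
# dog crossbar front/rear along board y, from colour+range
o=np.array([.5322,.0927]);yd=np.array([.254,.967]);xd=np.array([.967,-.254])
for t in '0123':
    d=np.load(f'top{t}.npz');P=cloud(d);r=P[...,:2]-o;x,y=r@xd,r@yd
    # height profile along the centre line, and grey level
    g=d['img'].mean(-1);m=(abs(x)<.008)
    print(t,[(int(1e3*b),int(g[m&(abs(y-b)<.003)].mean()),int(1e3*np.median(P[...,2][m&(abs(y-b)<.003)]))) for b in np.arange(-.170,-.085,.006)])
E
python3 fit.py 3|grep -v -E 'board|ydir'
```

```text
t: 8.3
ee_pos: [0.3706, -0.0735, 0.209]
ee_rot: [0.992, -0.127, -0.0, 0.0]
force: [1.4, -1.0, 0.1]
width: 0.0216
grasp_force: 0.0
t 8.3 tcp [ 0.3706 -0.0735  0.209 ] x [ 0.968 -0.251 -0.   ] y [-0.251 -0.968  0.001] F [ 1.4 -1.   0.1] w 0.0216 q6 1.56
0 [(-170, 79, 42), (-164, 88, 42), (-158, 123, 45), (-152, 132, 45), (-146, 132, 45), (-139, 118, 43), (-133, 106, 17), (-127, 106, 17), (-121, 108, 17), (-115, 108, 17), (-109, 104, 17), (-103, 92, 20), (-97, 89, 19), (-91, 90, 43), (-85, 124, 56)]
1 [(-170, 49, 130), (-164, 54, 127), (-158, 85, 119), (-152, 103, 44), (-146, 125, 46), (-139, 135, 45), (-133, 135, 44), (-127, 123, 43), (-121, 110, 17), (-115, 112, 17), (-109, 107, 17), (-103, 96, 19), (-97, 92, 19), (-91, 95, 20), (-85, 128, 57)]
2 [(-170, 50, 129), (-164, 57, 128), (-158, 86, 119), (-152, 98, 44), (-146, 85, 42), (-139, 83, 42), (-133, 123, 46), (-127, 136, 45), (-121, 136, 46), (-115, 125, 43), (-109, 105, 16), (-103, 87, 45), (-97, 81, 46), (-91, 89, 46), (-85, 129, 56)]
3 [(-170, 48, 129), (-164, 52, 128), (-158, 85, 115), (-152, 97, 44), (-146, 83, 42), (-139, 83, 42), (-133, 120, 45), (-127, 132, 45), (-121, 132, 44), (-115, 121, 44), (-109, 102, 18), (-103, 85, 46), (-97, 80, 44), (-91, 87, 45), (-85, 127, 55)]
top postside 11 [0.4562 0.0966] [0.4578 0.0887]
top posttop 61 [0.4563 0.0955] [0.4566 0.0964]
top knobtop 107 [ 0.4891 -0.072 ] [ 0.4889 -0.0716]
top knobside 40 [ 0.4886 -0.0722] [ 0.4893 -0.0674]
scene postside 185 [0.4579 0.0957] [0.4643 0.1004]
scene posttop 68 [0.459  0.0963] [0.46   0.0977]
scene knobtop 84 [ 0.4921 -0.0716] [ 0.4931 -0.0701]
scene knobside 90 [ 0.4908 -0.0725] [ 0.4982 -0.063 ]
wood top (0.5320122838020325, 0.09261967241764069) 0.0875619500875473
```

View pics/c3.png

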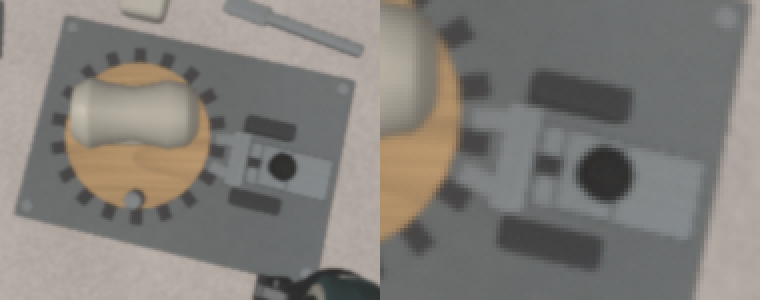

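The dog moved forward 12 mm, the full tooth depth. A wheel tooth sits between its two teeth (right crop at about (475,142)). The knob's travel measured about 24 mm rather than 28 mm, so I'll press it once more to confirm the end stop.

```bash
python3 where.py .471 -.141 .1; python3 -m pendant '[[[20,50,0,0,-1],[70,50,0,0,-1],[114,45,20,0,-1],[114,40,60,0,-1],[114,40,109,0,-1],[114,40,109,0,-1]]]'; python3 where.py .482 -.0988 .1
```

```text
t 8.4 tcp [ 0.369  -0.0769  0.2086] x [ 0.965 -0.261 -0.002] y [-0.261 -0.965  0.003] F [ 1.1  1.6 -0.3] w 0.0062 q6 1.57
move mm [115.3  34.9 108.5]
t: 9.15
ee_pos: [0.468, -0.1376, 0.0955]
ee_rot: [0.992, -0.127, -0.006, -0.001]
force: [-0.4, 0.2, 0.3]
width: -0.0005
grasp_force: 0.0
t 9.15 tcp [ 0.468  -0.1376  0.0955] x [ 0.968 -0.252 -0.011] y [-0.253 -0.968 -0.001] F [-0.4  0.2  0.3] w -0.0005 q6 1.49
move mm [  3.7 -41.1  -4.5]
```

```bash
python3 -m pendant '[[[2,-8,-2,0,-1],[3,-16,-2,0,-1],[3,-24,-2,0,-1],[3,-32,-2,0,-1],[3,-34,-2,0,-1],[3,-36,-2,0,-1],[3,-38,-2,0,-1],[3,-40,-2,0,-1]]]'|grep -E 'pos|^force'; python3 -m pendant '[[[0,-2,0,0,-1]]]'|grep -E 'pos|^force';python3 -m pendant '[[[0,-2,0,0,-1]]]'|grep -E 'pos|^force'
```

```text
ee_pos: [0.4851, -0.102, 0.1022]
force: [0.6, 0.1, 0.6]
ee_pos: [0.4855, -0.1005, 0.1022]
force: [-1.7, -5.4, -0.1]
ee_pos: [0.4856, -0.1002, 0.1022]
force: [-2.8, -12.2, 0.8]
```

```bash
python3 -m pendant '[[[0,-2,0,0,-1],[0,-4,0,0,-1]]]'|grep -E 'pos|^force'; python3 -m pendant '[[[0,10,0,0,-1],[0,25,0,0,-1],[0,40,-40,0,-1],[-10,60,-80,0,-1],[-10,80,-110,0,-1],[-10,80,-110,0,-1]]]'|grep -E 't:|pos|^force'
python3 - <<'E'
from h import *
for n in('scene','top'): snap(n,n+'4')
o=np.array([.5322,.0927]);yd=np.array([.254,.967]);xd=np.array([.967,-.254])
d=np.load('top4.npz');P=cloud(d);r=P[...,:2]-o;x,y=r@xd,r@yd;g=d['img'].mean(-1);m=abs(x)<.008
print([(int(1e3*b),int(g[m&(abs(y-b)<.003)].mean())) for b in np.arange(-.170,-.085,.006)])
a=np.load('top0.npz')['img'][:,:].astype(int);D=abs(a-d['img']).sum(-1)
for n,(u,v) in dict(mallet=(168,225),chisel=(327,192),offcut=(253,174)).items(): print(n,D[v-15:v+15,u-15:u+15].max())
E
python3 fit.py 4|grep -E 'knob|post'
```

```text
ee_pos: [0.4858, -0.0998, 0.1023]
force: [-6.7, -24.9, 0.5]
t: 11.4
ee_pos: [0.4589, -0.171, 0.2156]
ee_rot: [0.992, -0.129, 0.003, 0.001]
force: [-0.0, 0.0, 0.2]
[(-170, 50), (-164, 54), (-158, 88), (-152, 97), (-146, 87), (-139, 85), (-133, 124), (-127, 136), (-121, 136), (-115, 125), (-109, 106), (-103, 88), (-97, 82), (-91, 90), (-85, 131)]
mallet 21
chisel 22
offcut 21
top postside 11 [0.4565 0.0967] [0.4576 0.0894]
top posttop 60 [0.4564 0.0955] [0.4564 0.0965]
top knobtop 104 [ 0.4881 -0.0719] [ 0.489  -0.0712]
top knobside 41 [ 0.489  -0.0722] [ 0.4883 -0.0675]
scene postside 189 [0.4578 0.0958] [0.4643 0.1004]
scene posttop 66 [0.4589 0.0959] [0.4598 0.0975]
scene knobtop 81 [ 0.4919 -0.0713] [ 0.4929 -0.0703]
scene knobside 86 [ 0.4907 -0.0725] [ 0.4981 -0.0629]
```

The knob stays put at 26 N, the dog is fully forward, and the mallet, chisel and offcut haven't moved.

```bash
python3 -c "
from plant import arm
print(arm.close_job())"
```

```text
the job is handed in; nothing more can be done
None
```

I handed the job in at about 11.5 s: the knob is hard against its end stop, the lock teeth have sprung forward about 12 mm into full mesh, and the mallet, chisel and offcut are where they were; the hand-in gave no verdict.

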